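Hold the drill guide down on its locating pin

ROBOT

A 6-joint arm with a two-finger parallel gripper is mounted at the origin on the work surface. World frame = base frame: x ahead of the robot, y to its left, z up, the work surface at z = 0. Lengths are in m, angles in rad, forces in N, time in s.
With the tool pointing down it reaches from about 0.35 to 0.875 m from the base axis. Payload 4.2 kg.
Tool frame: the origin (TCP) lies at the very end of the fingers, on their centre line; the grasp point (between the pads) lies 19 mm behind it; z points along the fingers, y is the direction in which the jaws open and shut (so a half turn about z gives the same grasp; the last joint's range is limited). The gripper opens to 87 mm and grips with 3 to 60 N. Pads are 19 mm wide; open, the fingers measure 117 mm over their backs; the gripper's body (75 mm by 190 mm) begins 51 mm behind the grasp point.
Start: joints at [1.522, 0.385, 0.008, 0, -1.194, -0.259], TCP at [0.189, 0.596, 0.223] pointing down, gripper open.
Joint ranges: [-3.14, 3.14], [-1.21, 2.06], [-1.07, 1.41], [-3.16, 2.05], [-2.99, -0.16], [-3.1, 3.1]. Speed limits (rad/s): [2.79, 2.79, 3.14, 3.14, 3.14, 3.14].

INTERFACE

Orientations are given as a rotation vector (axis times angle).
In Python, from workcell import * gives the robot as it stands. The module is installed in compiled form; this text tells all that it offers. Calls block until the motion is done:
- movep(position, orientation): joint-space move of the TCP to a pose.
- move_straight(position, attitude=None, rate=0.15, guard=None): straight line of the TCP; attitude=None keeps the orientation; rate is the mean speed in m/s. With guard (N) it stops when the force on the tool has changed by that much, and returns True; else False.
- goto_joints(angles): joint-space move.
- gripper_open() and grab(force=None): open the fingers fully, or close them until they stop; force is the grip in N (None keeps the last).
- wait(seconds).
- solve_ik(position, orientation): joint angles nearest the present ones, or None.
- get_image(name): name is "scene" or "top" or "wrist"; returns the picture (384x512x3 uint8, blue, green, red); there is no depth.
- camera_params(name): a dict with "fx", "fy", "cx", "cy" (pixels), "xyz" and "attitude" of the camera in the world. Camera axes: x right, y up, looking along -z (the intrinsics and any distortion apply to the point x, -y, -z); pixel columns grow to the right and rows downward; lengths in m; the calibration is good to about 2 mm. The wrist camera is an equidistant fisheye: a pixel r from the principal point sees the ray r / f radians off the axis. A picture is of the moment at which its call begins: read the wrist's pose just before it. camera_params takes no time and is no camera call; for the wrist camera it gives the pose at the moment of the call.
A pose or a line that the arm cannot do raises Unreachable and nothing moves.
- finish_job(): hands the job in, once; it reports no verdict.
Readings, each from a call of its own:
- current_time(): time.
- current_joint_pos(): joint angles.
- current_qvel(): joint speeds.
- current_effort(): joint torques, N m.
- current_ee_pos(): TCP position.
- current_eef_rot(): TCP orientation.
- current_wrist_force(): force on the tool from outside, world axes, zero at the start.
- current_wrist_torque(): the same for the moment, N m.
- current_opening(): finger opening in m.
Only numpy, scipy, OpenCV 4.12 (cv2) and the standard library are available. Lean on these libraries where they do the work, as an engineer would, in place of code of your own. Each camera call takes 0.05 s, during which the arm holds its last target. There are 200 camera calls.

TASK

Get the drilling jig on the trade counter ready for a colleague to drill the two wooden blanks. First push its sled along the rods until it is right up against the end stop; then take the loose drill-guide plate by its grip, lay it square over the sled so that the hidden hole in its underside drops onto the sled's locating pin (slide it about until it does), and press the plate all the way down against the springs. Finish while still holding the plate by its grip and pressing it down, with the sled still against the stop and the other goods on the counter left where they stand.

Things in the scene. Friction and masses are not known exactly. Their poses are not given: they have to be found in the camera images.
- sled (a joint): travel in m of the aluminium sled along the rods of the jig's grey bed (120 x 340 x 10 mm, fixed to the counter): 0 at one end, grows along +y of pin, 0.100 when against the end stop, a dark steel bar across the bed (top 52 mm above the counter). About 5 N of friction; stays where left
- sled_knob (a point): top centre of the upright black round knob for sliding the sled: 20 mm diameter, 36 mm tall, on the sled's top face, which is 38 mm above the counter (knob top 74 mm). It moves with the sled, 88 mm from the pin on the pin's -y side; same axes as pin
- pin (a point): tip of the upright steel locating pin on the sled: 12 mm diameter, top 2 mm bevelled to 8 mm, tip 56 mm above the counter, 10 mm above the two wooden blanks. y: along the rods towards the end stop, z up. The sled is 84 mm wide (x), reaches 65 mm from the pin towards the stop and 105 mm the other way
- blanks (a joint): how far in m the two wooden blanks (60 x 34 mm each, either side of the pin along y, tops 46 mm above the counter when free) are pressed into the sled: 0 free, 0.005 fully down on a hard stop. Springs: about 6 N before they sink (more than the plate's weight), 12 N fully down
- plate: loose aluminium drill-guide plate, 70 (x) x 110 (y) x 20 mm, 0.28 to 0.44 kg, flat on the counter. Centred on top: a black grip block 18 (x) x 52 (y) x 38 mm, its top 58 mm above the underside. Origin: centre of the underside = mouth of the blind hole, 14 mm diameter, 17 mm deep, mouth bevelled 1.5 mm. When fitted its y lies along the pin's y, either way round (same after a half turn)
- tape: bystander: roll of grey tape lying flat, 100 mm diameter, 48 mm high; origin at the centre of its underside. The plate and the roll may have changed places
- cartridge: bystander: upright white sealant cartridge with a red band, 48 mm diameter, 260 mm tall with its nozzle; origin at the centre of its underside
- tub: bystander: white tub with a green label, 110 mm diameter, 120 mm tall; origin at the centre of its underside
- glue: bystander: yellow glue bottle, 64 mm diameter, 190 mm tall; origin at the centre of its underside
- can: bystander: blue spray can, 66 mm diameter, 170 mm tall; origin at the centre of its underside
- measure: bystander: yellow tape-measure case, 70 x 35 x 65 mm; origin at the centre of its underside
Mind the look-alikes: they are no part of the job. What is shaped like the plate but purple or red is not meant.

How it is judged:
On the way, in this order (a step that is already met when the one before it is completed fails the run):
1. the sled is against the end stop (value of joint sled above 0.096 m), for 0.2 s.
2. the plate has dropped onto the pin (horizontal distance between plate and pin below 0.004 m and z of plate in the frame of pin below -0.008 m and value of joint sled above 0.095 m), for 0.1 s.
At the end, for the whole second after the job is handed in: Sled within 5 mm of its stop; plate on the pin (within 4 mm of its axis, underside 12.5 mm or more below its tip), level within 3 and square within 8 degrees; blanks pressed down 3.5 mm or more of 5; fingers on the plate with over 3 N (value of joint sled above 0.095 m and horizontal distance between plate and pin below 0.004 m and z of plate in the frame of pin below -0.0125 m and angle between the y axis of plate and the y axis of pin, either way round below 0.14 rad and angle between plate's own z axis and vertical below 0.06 rad and value of joint blanks above 0.0035 m and contact force between the fingers and plate above 3 N); the arm keeps its last pose, push and grip.
It fails at once if a bystander on the counter is pushed more than 40 mm or knocked over (distance of any of tape, cartridge, tub, glue, can, measure from where it was at the start of the episode above 0.04 m or angle between any of cartridge, tub, glue, can's own z axis and vertical above 0.7 rad).
It also fails if it takes over 51 s, if anything falls off the work surface, if the arm or the gripper's body presses on something with over 40 N, if the wrist force passes 120 N, or if a joint passes its speed limit or range.

## Working session

There is one attempt and no reset: what is moved stays moved. The work goes in short steps, each a Python script; the robot and the scene stay as the last script left them, time stands still between calls to the robot, and variables do not carry over. Pictures are saved under pics/ and viewed, about 8 in all and at most 12, crops included, and the job is handed in when it is done.

```bash
mkdir -p pics
python3 - <<'E'
from workcell import *
import cv2
for n in("scene","top"):
    cv2.imwrite(f"pics/{n}0.png",get_image(n)); print(n,camera_params(n))
print(camera_params("wrist"),current_time(),current_eef_rot(),current_opening())
E
```

```text
scene {'fx': 413.34080501955145, 'fy': 413.34080501955145, 'cx': 262.56361932950824, 'cy': 187.18760629429192, 'xyz': array([1.30213731, 0.66287401, 1.12243309]), 'attitude': array([0.39378372, 0.88686242, 2.13843796])}
top {'fx': 353.2795732213954, 'fy': 353.2795732213954, 'cx': 249.4044484094211, 'cy': 193.30015636360628, 'xyz': array([ 0.39290083, -0.01791254,  1.08025578]), 'attitude': array([ 0.08273326, -0.10495897, -1.5951591 ])}
{'fx': 297.3186396354542, 'fy': 297.3186396354542, 'cx': 255.46913486009444, 'cy': 188.9482567786526, 'xyz': array([0.26875049, 0.57043072, 0.38431586]), 'attitude': array([-0.21321783,  0.28829595, -1.86203506])} 0.1 [ 3.10249951e+00 -4.81530990e-01 -3.08839499e-04] 0.08709440129024282
```

View pics/top0.png

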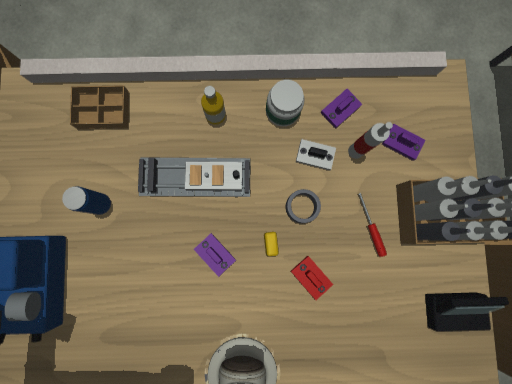

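View pics/scene0.png

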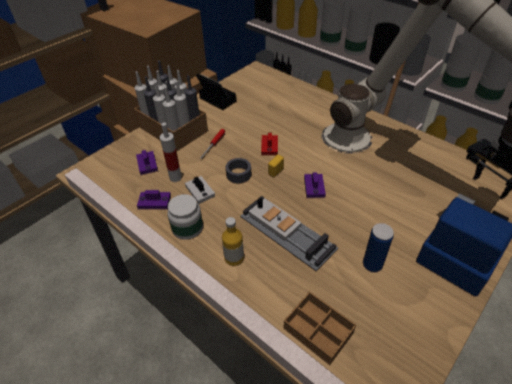

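The jig is at about (195,177) in the top view, stop bar at (151,176), knob at (237,174) and pin at (207,175). Plate-shaped candidates in the top view: silver (317,154), purple (342,108), (404,141) and (215,254), and red (312,278). Only the silver one is aluminium with a black grip. I'll confirm it in a crop and measure.

```bash
cat > h.py <<'E'
from workcell import *
import numpy as np, cv2
from scipy.spatial.transform import Rotation as R
def ray(cam,u,v):
    c=cam
    return np.array(c['xyz']), R.from_rotvec(c['attitude']).apply([(u-c['cx'])/c['fx'],-(v-c['cy'])/c['fy'],-1])
def on(cam,u,v,z):
    o,d=ray(cam,u,v); return o+d*(z-o[2])/d[2]
def wray(c,u,v):
    x,y=(u-c['cx'])/c['fx'],(v-c['cy'])/c['fy']; r=np.hypot(x,y)+1e-9
    return np.array(c['xyz']), R.from_rotvec(c['attitude']).apply([np.sin(r)*x/r,-np.sin(r)*y/r,-np.cos(r)])
def won(c,u,v,z):
    o,d=wray(c,u,v); return o+d*(z-o[2])/d[2]
def wproj(c,p):
    q=R.from_rotvec(c['attitude']).inv().apply(np.array(p)-c['xyz']); x,y,z=q[0],-q[1],-q[2]
    s=np.hypot(x,y); t=np.arctan2(s,z); return c['cx']+c['fx']*t*x/s, c['cy']+c['fy']*t*y/s
def down(yaw):  # tool z down, tool y at angle yaw in world xy
    y=np.array([np.cos(yaw),np.sin(yaw),0]); z=np.array([0,0,-1.]); x=np.cross(y,z)
    return R.from_matrix(np.c_[x,y,z]).as_rotvec()
E
python3 - <<'E'
from h import *
c=camera_params("top"); im=cv2.imread("pics/top0.png")
a=cv2.resize(im[60:220,125:265],None,fx=4,fy=4,interpolation=cv2.INTER_CUBIC)[:600]
b=cv2.resize(im[70:230,260:430],None,fx=4,fy=4,interpolation=cv2.INTER_CUBIC)[:600]
cv2.imwrite("pics/crop.png",cv2.resize(np.hstack([a,b]),(800,388)))
for n,u,v,z in [("bar",151,176,.052),("knob",237,174,.074),("pin",207,175,.056),("plate",317,154,.02),("tape",303,207,.03),("tub top",286,96,.12),("tub rim base",284,118,0),("cart base",363,148,0),("glue base",214,116,0),("glue top",210,91,.19),("measure",271,244,.06),("can top",77,199,.17),("can base",102,204,0),("purp1",342,108,.02),("bedL",139,0,.01)]:
    print(n,on(c,u,v,z).round(3))
s=camera_params("scene")
for n,u,v,z in [("tub base",186,228,0),("cart base",173,173,0),("glue base",233,256,0),("cart tip",163,125,.26),("tubtop",183,205,.12)]: print(n,on(s,u,v,z).round(3))
E
```

```text
bar [0.574 0.254 0.052]
knob [0.57  0.001 0.074]
pin [0.572 0.089 0.056]
plate [ 0.636 -0.245  0.02 ]
tape [ 0.473 -0.193  0.03 ]
tub top [ 0.783 -0.144  0.12 ]
tub rim base [ 0.759 -0.151  0.   ]
cart base [ 0.656 -0.396  0.   ]
glue base [0.771 0.07  0.   ]
glue top [0.772 0.064 0.19 ]
measure [ 0.367 -0.092  0.06 ]
can top [0.498 0.412 0.17 ]
can base [0.501 0.416 0.   ]
purp1 [ 0.78  -0.331  0.02 ]
bedL [1.163 0.307 0.01 ]
tub base [ 0.79  -0.147  0.   ]
cart base [ 0.635 -0.397  0.   ]
glue base [0.769 0.06  0.   ]
cart tip [ 0.652 -0.366  0.26 ]
tubtop [ 0.786 -0.141  0.12 ]
```

View pics/crop.png

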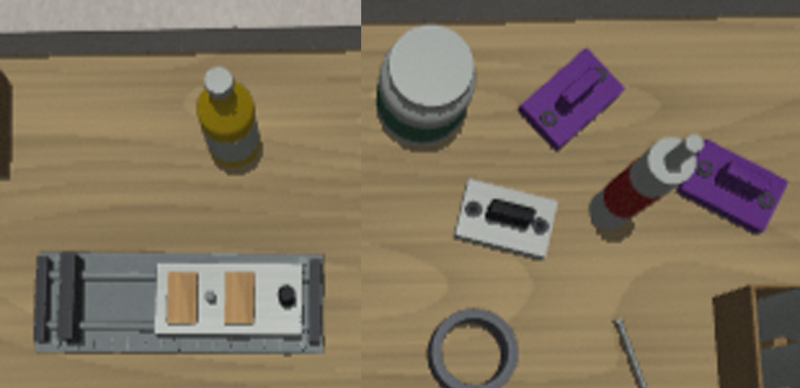

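The crop confirms the silver plate with the black grip (crop (507,215)) as the one meant; the purple ones are look-alikes. Next: push the sled, with closed fingers on the −y side of the knob.

Run:
```python
from h import *
o=down(0)
q=solve_ik([.57,-.035,.25],o); q2=solve_ik([.57,-.035,.25],down(np.pi)); print(q,q2)
if q is None or (q2 is not None and abs(q2[5])<abs(q[5])): o=down(np.pi)
grab(10)
movep([.571,-.035,.25],o)
np.save("o.npy",o)
cw=camera_params("wrist"); im=get_image("wrist"); cv2.imwrite("pics/w1.png",im)
for n,p in [("knob",(.57,.001,.074)),("pin",(.572,.089,.056)),("tcp",current_ee_pos())]: print(n,wproj(cw,p))
print(cw,current_ee_pos(),current_time(),current_wrist_force(),current_opening())
```

```text
[ 0.22228411  0.27468406 -0.0834703   0.         -1.21264197  2.91930854] [ 0.22228411  0.27468406 -0.0834703   0.         -1.21264197 -0.22228411]
knob (np.float64(255.94683549445625), np.float64(197.38579075616556))
pin (np.float64(254.35609052825416), np.float64(253.29628760413968))
tcp (np.float64(254.61152962320637), np.float64(238.15992049083363))
{'fx': 297.3186396354542, 'fy': 297.3186396354542, 'cx': 255.46913486009444, 'cy': 188.9482567786526, 'xyz': array([ 0.57062799, -0.1178247 ,  0.41265975]), 'attitude': array([ 1.54492563e-04,  4.83354204e-01, -3.10285086e+00])} [ 0.57109443 -0.03422029  0.24992854] 4.2833 [-0.52641232  0.19849065 -0.76780407] 0.0001249402227550758
```

View pics/w1.png

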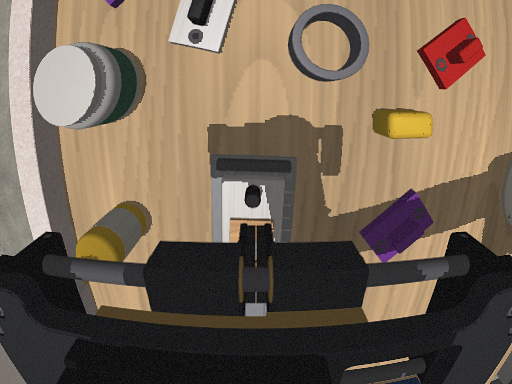

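The wrist view shows the knob top at about (252,189), the end bracket at (254,165) and the fingers at (256,265). The knob is within a few mm of the estimate, so I can push.

Run:
```python
from h import *
c=camera_params("wrist")
k=won(c,252.5,189,.074); print("knob",k,"bracket",won(c,254,165,.05))
x=k[0]
print(move_straight([x,-.034,.10],rate=.15), move_straight([x,-.034,.056],rate=.06,guard=10),current_ee_pos())
hit=move_straight([x,.14,.056],rate=.05,guard=18)
print(hit,current_ee_pos(),current_wrist_force(),current_time())
```

```text
knob [ 0.57413046 -0.00961706  0.074     ] bracket [ 0.57245592 -0.03347027  0.05      ]
False False [ 0.57446663 -0.03396985  0.05620701]
True [0.5767801  0.07463914 0.0559667 ] [ 2.80589966 -4.19899141  0.20474308] 8.4167
```

Run:
```python
from h import *
p=current_ee_pos()
hit=move_straight([.574,p[1]+.015,.056],rate=.02,guard=18)
print(hit,current_ee_pos(),current_wrist_force(),current_time())
wait(.3); print(current_ee_pos(),current_wrist_force())
p=current_ee_pos()
move_straight([p[0],p[1]-.03,.056],rate=.1)
move_straight([p[0],p[1]-.09,.26],rate=.25)
c=camera_params("wrist"); im=get_image("wrist"); cv2.imwrite("pics/w2.png",im); np.save("c2.npy",c,allow_pickle=True)
for n,q in [("knob",(.572,.094,.074)),("pin",(.572,.182,.056))]: print(n,wproj(c,q))
cv2.imwrite("pics/top2.png",get_image("top"))
print(current_time())
```

```text
True [0.57685225 0.07449298 0.05597658] [ 2.58333837 -3.46847049  2.32883913] 8.7917
[0.57676915 0.07455114 0.05589228] [ 2.18914859 -5.07691457  2.13863208]
knob (np.float64(257.66091570883617), np.float64(249.182570797506))
pin (np.float64(257.31353482273846), np.float64(293.575732705581))
10.6417
```

View pics/top2.png

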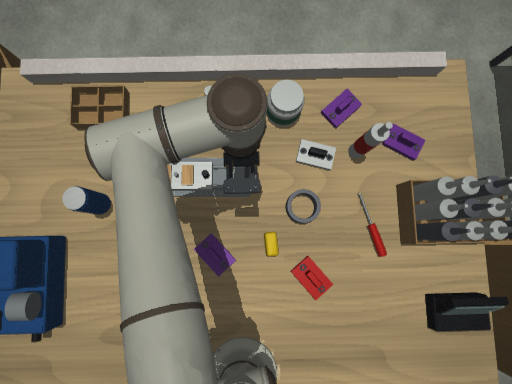

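Both pushes ended at the same y (0.0746) on a hard contact, and the top view shows the sled up by the stop bar with the knob at (205,174). Next is measuring the plate, then a closer look from above it.

Run:
```python
from h import *
c=camera_params("top"); im=cv2.imread("pics/top0.png")
sub=im[130:178,290:345].astype(int)
hsv=cv2.cvtColor(sub.astype(np.uint8),cv2.COLOR_BGR2HSV)
m=((hsv[...,1]<40)&(hsv[...,2]>110)).astype(np.uint8)
n,l,s,_=cv2.connectedComponentsWithStats(m); i=1+s[1:,4].argmax()
pts=np.argwhere(l==i)[:,::-1]+[290,130]
W=np.array([on(c,u,v,.02)[:2] for u,v in pts]).astype(np.float32)
r=cv2.minAreaRect(W); print(r)
b=cv2.boxPoints(r); e=[b[1]-b[0],b[2]-b[1]]; L=max(e,key=np.linalg.norm); 
a=np.arctan2(L[1],L[0]); jaw=a+np.pi/2   # jaw across grip
jaw=np.pi+((jaw-np.pi+np.pi/2)%np.pi-np.pi/2); ctr=np.array(r[0]); print(ctr,np.degrees(jaw))
gripper_open()
movep([ctr[0],ctr[1],.26],down(jaw))
cw=camera_params("wrist"); cv2.imwrite("pics/w3.png",get_image("wrist")); np.save("c3.npy",cw,allow_pickle=True)
print([wproj(cw,(*ctr,.058))],current_joint_pos(),current_ee_pos(),current_time())
cv2.imwrite("pics/top3.png",get_image("top"))
cv2.imwrite("pics/mix.png",np.hstack([cv2.imread("pics/w3.png")[150:384,100:450],cv2.resize(cv2.imread("pics/top3.png")[140:210,130:260],None,fx=3.34,fy=3.34)[:234]]))
```

```text
((0.6364505290985107, -0.24187222123146057), (0.11063411086797714, 0.06959285587072372), 74.20643615722656)
[ 0.63645053 -0.24187222] 164.20642
[(np.float64(254.73779329730027), np.float64(163.44832647283826))] [-1.24237794e-01  4.61318166e-01  2.22920921e-01 -3.14643537e-04
 -1.33210150e+00 -1.49514893e-01] [ 0.63651477 -0.24043539  0.26033203] 13.1417
```

View pics/mix.png

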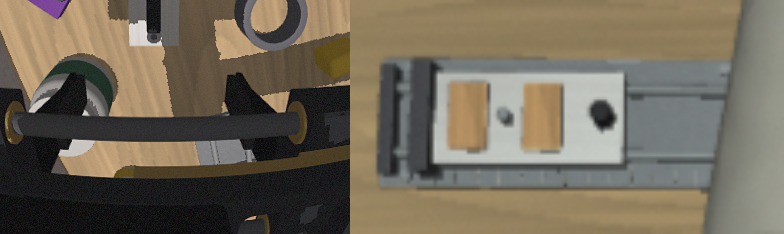

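The left half (wrist) shows the grip under the fingers at w3 column ~252. The right half (top) shows the sled front touching the stop bar at (435,118), pin (505,115) and knob (602,114). I'll refine both numerically, then grasp.

Run:
```python
from h import *
def big(im,off,cond):
    hsv=cv2.cvtColor(im,cv2.COLOR_BGR2HSV); m=cond(hsv).astype(np.uint8)
    n,l,s,_=cv2.connectedComponentsWithStats(m); i=1+s[1:,4].argmax()
    return np.argwhere(l==i)[:,::-1]+off
cw=np.load("c3.npy",allow_pickle=True).item(); w=cv2.imread("pics/w3.png")
p=big(w[90:205,200:310],[200,90],lambda h:(h[...,1]<45)&(h[...,2]>100))
r=cv2.minAreaRect(np.array([won(cw,u,v,.02)[:2] for u,v in p],np.float32)); print("plate wrist",r,p.min(0),p.max(0))
c=camera_params("top"); im=cv2.imread("pics/top3.png")
p=big(im[150:200,155:225],[155,150],lambda h:(h[...,1]<30)&(h[...,2]>170))
r=cv2.minAreaRect(np.array([on(c,u,v,.038)[:2] for u,v in p],np.float32)); print("sled",r)
print("pin top3",on(c,130+(505-350)/3.34,140+115/3.34,.054),"knob",on(c,130+(602-350)/3.34,140+113/3.34,.07))
cv2.imwrite("pics/w3c.png",cv2.resize(w[80:220,190:330],None,fx=3,fy=3))
# second view: wrist pic w2 (after push)
c2=np.load("c2.npy",allow_pickle=True).item(); cv2.imwrite("pics/v.png",np.hstack([cv2.resize(w[80:220,190:320],None,fx=3,fy=3),cv2.resize(cv2.imread("pics/w2.png")[210:350,190:320],None,fx=3,fy=3)]))
```

```text
plate wrist ((0.6384746432304382, -0.24221162497997284), (0.10958030074834824, 0.07017332315444946), 74.0832290649414) [228 118] [279 195]
sled ((0.5775715112686157, 0.1619311273097992), (0.1667080968618393, 0.07867889851331711), 88.5922622680664)
pin top3 [0.57678667 0.178754   0.054     ] knob [0.57357907 0.09184834 0.07      ]
```

View pics/v.png

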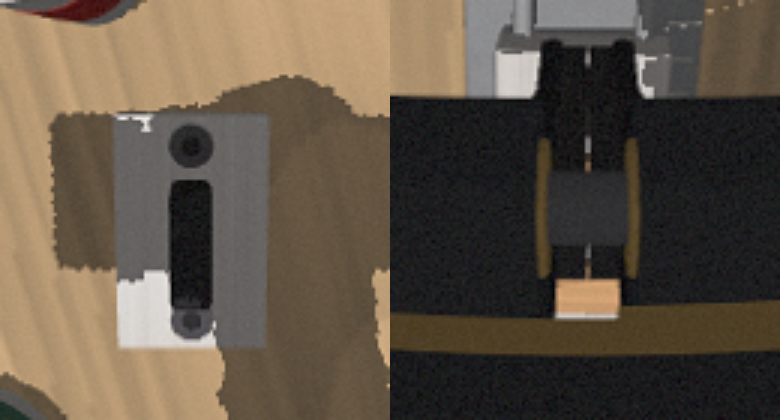

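Plate pose from the wrist view is (0.638, -0.242) with long axis at 74.1°. The sled axis is at 88.6° and the pin at about (0.5777, 0.181), consistent across the sled outline, the direct pixel and the knob contact. Grasp now.

Run:
```python
from h import *
ctr=np.array([.638,-.242]); o=down(np.radians(164.1))
move_straight([*ctr,.07],o,rate=.25)
print(move_straight([*ctr,.0225],o,rate=.06,guard=8),current_ee_pos())
grab(40); print("open",current_opening(),current_ee_pos())
move_straight([*ctr,.15],o,rate=.2)
print("lift",current_opening(),current_wrist_force(),current_time())
jig=down(np.radians(178.6))
movep([.5777,.181,.15],jig)
print(current_ee_pos(),current_opening(),current_wrist_force(),current_time())
cv2.imwrite("pics/w4.png",get_image("wrist")); cv2.imwrite("pics/s4.png",get_image("scene"))
cv2.imwrite("pics/v4.png",np.hstack([cv2.resize(cv2.imread("pics/w4.png"),(400,300)),cv2.resize(cv2.imread("pics/s4.png")[150:300,180:380],(400,300))]))
```

```text
False [ 0.63839592 -0.24208095  0.02283664]
open 0.01789248075991266 [ 0.63828743 -0.24206524  0.02253329]
lift 0.017800221602498247 [-0.88171785 -0.42545136 -4.05984005] 16.95
[0.57803597 0.18008222 0.14989196] 0.01799548258754494 [-0.54530565  0.79355561 -3.95819942] 18.525
```

View pics/v4.png

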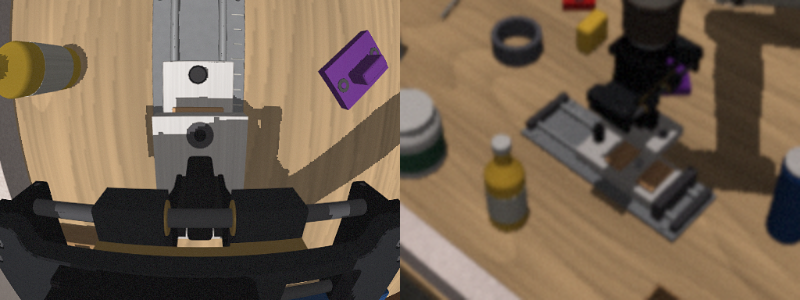

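The plate is held level in the grip, with the sled and knob seen ahead of it at (198,73). I'll compare the alignment numerically, then lower with a guard and search.

Run:
```python
from h import *
c=camera_params("wrist"); w=cv2.imread("pics/w4.png")
print("knob",won(c,198*1.28,73*1.28,.074), "plate screw", won(c,200*1.28,135*1.28,.1475))
print("sled L/R near edge",won(c,163*1.28,63*1.28,.038),won(c,233*1.28,63*1.28,.038))
J=down(np.radians(178.6)); x,y=.5777,.181
f0=current_wrist_force()[2]
move_straight([x,y,.085],J,rate=.15)
h=move_straight([x,y,.064],J,rate=.02,guard=5)
p=current_ee_pos(); print(h,p,current_wrist_force()-0,current_wrist_torque(),current_time())
```

```text
knob [0.5769291  0.09334114 0.074     ] plate screw [0.57621123 0.1393041  0.1475    ]
sled L/R near edge [0.6176897  0.07916536 0.038     ] [0.53605473 0.08144306 0.038     ]
True [0.57971774 0.18219146 0.06799325] [ 1.02266497 -0.67961737  2.0618361 ] [ 0.00595589 -0.00903168  0.04697426] 20.0333
```

The plate dropped: TCP z is 0.068, so the underside is 45.5 mm up, on the blanks. The bevel drew it about 2 mm in x and 1 mm in y. Next is pressing down.

Run:
```python
from h import *
J=down(np.radians(178.6)); x,y,_=current_ee_pos()
h=move_straight([x,y,.058],J,rate=.02,guard=28)
print(h,current_ee_pos(),current_wrist_force(),current_time())
wait(.8)
print(current_ee_pos(),current_wrist_force(),current_wrist_torque(),current_opening(),R.from_rotvec(current_eef_rot()).as_matrix()[:,2],current_time())
im=get_image("wrist"); cv2.imwrite("pics/w5.png",im); s=get_image("scene")
cv2.imwrite("pics/v5.png",np.hstack([cv2.resize(im,(400,300)),cv2.resize(s[180:300,230:390],(400,300))]))
```

```text
True [0.57982388 0.18219501 0.06383547] [-2.11030386 -0.18668241  6.76715512] 20.45
[0.57982281 0.18220828 0.06384342] [-1.91701541 -0.89696429  5.87330712] [ 0.18845141  0.54395534 -0.09726258] 0.018055422637026124 [ 1.19568384e-03 -9.54991795e-04 -9.99998829e-01] 21.25
```

View pics/v5.png

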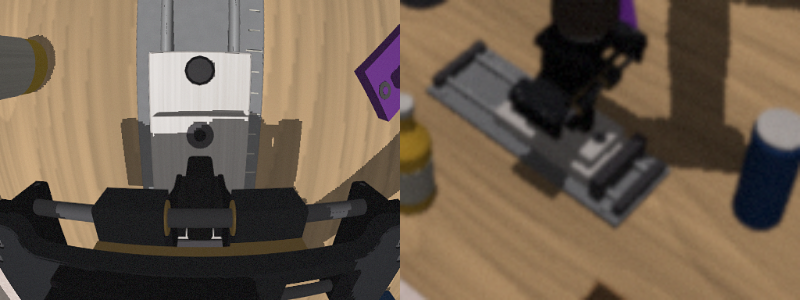

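The plate sits flat over the sled with pin and bar ahead. The guard stop relaxed the push to about 10 N including the plate's weight, slightly short of full, so I'll press further in small steps.

Run:
```python
from h import *
J=down(np.radians(178.6)); x,y,_=current_ee_pos(); z=.0638
while z>.0575:
    z-=.0007; move_straight([x,y,z],J,rate=.02); wait(.15)
    f=current_wrist_force(); print(round(z,4),current_ee_pos().round(4),f.round(1))
    if f[2]>22: break
wait(1)
print(current_ee_pos(),current_wrist_force(),current_wrist_torque().round(2),current_opening(),current_time())
```

```text
0.0631 [0.5798 0.1822 0.0639] [-1.6  0.   5. ]
0.0624 [0.5798 0.1822 0.0635] [-1.8 -0.2  7.4]
0.0617 [0.5799 0.1822 0.0634] [-2.6 -0.5 11.3]
0.061 [0.5799 0.1822 0.0634] [-4.4 -0.8 13. ]
0.0603 [0.5799 0.1822 0.0634] [-5.9  0.1 16.2]
0.0596 [0.5799 0.1822 0.0634] [-5.9 -0.2 18.9]
0.0589 [0.5799 0.1822 0.0633] [-8.7 -0.6 22.7]
[0.5799517  0.18222356 0.06335769] [-9.00571945 -1.1618307  23.08950634] [-0.12  2.5  -0.04] 0.017652774336122938 25.15
```

Run:
```python
from h import *
c=camera_params("wrist"); k=won(c,200*1.28,70*1.28,.074); print("knob",k,"to plate TCP",np.linalg.norm(k[:2]-current_ee_pos()[:2]))
finish_job(); print(current_time(),current_ee_pos(),current_wrist_force())
```

```text
knob [0.57709092 0.09483986 0.074     ] to plate TCP 0.0874305170694705
the job is handed in; nothing more can be done
the job is handed in; nothing more can be done
```

I pushed the sled to the end stop, fitted the drill-guide plate onto the pin, pressed it down fully, and handed the job in while still gripping and pressing it. The job was in at about 25 s of the 51 s allowed. `finish_job` reports no verdict, so the result rests on these checks:

- **Sled at the stop:** two pushes on the knob ended on a hard contact at the same place (within 0.2 mm). After pressing, the knob was still at y ≈ 0.095, against 0.093–0.094 when first pushed home.
- **Plate on the pin:** it dropped to blank height on the first descent, and the bevel pulled it about 2 mm into place. The knob measured 87.4 mm from the plate centre, against 88 mm nominal.
- **Pressed down:** the first press relaxed to about 10 N and stopped just short, so I pressed again in small steps. The plate then met a hard limit, with the tool stopped at z = 0.0634, about 4.6 mm below where the plate first rested. The last reading was about 23 N downward, with the grip set at 40 N and the fingers closed to 17.7 mm on the grip.
- **Odd readings:** there is a sideways force of about 9 N and a moment of 2.5 N m at the wrist from pressing down. The position did not shift under it. The wrist and top cameras disagreed by about 2 mm on the plate, as the calibration allows.
- **Other goods:** none looked disturbed in the pictures I viewed, and I did not measure their final positions.

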